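Hold the scanner head over the reference standard

ROBOT

A 6-joint arm with a two-finger parallel gripper is mounted at the origin on the work surface. World frame = base frame: x ahead of the robot, y to its left, z up, the work surface at z = 0. Lengths are in m, angles in rad, forces in N, time in s.
With the tool pointing down it reaches from about 0.3 to 0.775 m from the base axis. Payload 14.6 kg.
Tool frame: the origin (TCP) lies on the centre line of the jaws, within the pads' length; the fingertips stand ctrl.tcp_to_tips ahead of it and the grasp point (between the pads) lies 2 mm behind it (ctrl.tcp_to_tips is the distance from the TCP to the fingertips, in m); z points along the fingers, y is the line along which they close (so a half turn about z gives the same grasp; the last joint's range is limited). The gripper opens to 94 mm and grips with 3 to 60 N. Pads are 16 mm wide; open, the fingers measure 119 mm over their backs; the gripper's body (75 mm by 177 mm) begins 78 mm behind the grasp point.
Start: joints at [-1.295, 0.3, 1.521, -0, 1.321, -0.067], TCP at [0.185, -0.518, 0.222] pointing down, gripper open.
Joint ranges: [-3.03, 3.03], [-0.79, 2.21], [0.23, 2.52], [-1.04, 4.18], [0, 3.07], [-2.55, 2.55]. Speed limits (rad/s): [2.22, 2.22, 2.57, 3.14, 3.14, 3.14].

INTERFACE

Orientations are given as [roll, pitch, yaw] about the fixed x, y, z axes, in that order (R = Rz(yaw) Ry(pitch) Rx(roll)).
In Python, from station import telemetry, viewer, hand_in, ctrl gives the robot as it stands.
- The arm moves only by the tool step_arm, never from a script. Its argument "plan" is a list of rows, each an object of numbers: "dx", "dy", "dz": the shift along the tool's x, y, z scaled (see below); "rx", "ry", "rz": the turn, a rotation vector about the tool's x, y, z scaled (see below); "claw": the closure, from 0 (fully open) to 1 (shut). In form: [{"dx": .., "dy": .., "dz": .., "rx": .., "ry": .., "rz": .., "claw": ..}, ...]. A call has 1 to 10 rows; each row shifts and turns the commanded pose from where the row before left it, along the tool's axes as they then stand; what a row does not reach is not made up. The controller multiplies each number of a shift by 0.1 m and each number of a turn by 90 degrees. A row lasts 1/10 s, in which the tool goes at most 50 mm and 8.59 degrees, less where a joint would pass 70% of its speed; a pose out of reach is approached as far as the arm can. A call with a number of a shift or a turn outside -1 to 1 is refused whole. A call with a gripper value outside its range is refused whole. The fingers move at their own pace and stop on an object; "grip_force" is the grip in N (left out, the last holds). Time passes only in rows, so rows that do not move let the fingers close. It gives the time, the measured TCP pose, the force, the opening and the grip force at its end, in the units of the state.
- telemetry.get_obs(): the state, without advancing time (a new reading comes with each control period).
- viewer.camera(name): name is "scene" or "top" or "wrist"; returns a dict with "img" (384x512x3 uint8, red, green, blue), "z_map" (384x512 float32, m along the optical axis (not along the pixel's ray), 0 where there is no reading), "fx", "fy", "cx", "cy" (pixels), "R" (3x3) and "t" (3): a world point X has camera coordinates R X + t; the wrist camera has in their place "tool_from_camera" (4x4, takes a point from camera to tool coordinates, whose origin is the TCP and whose axes are the flange's). Camera axes: x right, y down, z forward; pixel columns grow to the right and rows downward; lengths in m; the calibration is good to about 2 mm. A picture is of the moment at which its call begins: read the wrist's pose just before it.
- hand_in(): hands the job in; it is judged then, once.
Trained networks look in a picture, given as the dict that the camera call returned (one of the last four; its "shot" number tells which), for a name from the list of things; names that differ only in an ending like _2 or _b are one class to them, and where a whole thing is asked for, a point or a joint stands for the part that bears it (a point fixed in the world has none). Each returns a list of dicts, best first, with "score" (0 to 1); they miss things now and then, are a little off and sometimes report something else, mostly with a low value. They report only what shows in the picture. A call takes as long as a camera call. They do not tell look-alikes from the thing itself.
- viewer.recognise(target, picture): "rect" ([left, top, right, bottom] in pixels, round what is visible of it).
The state is a dict: "time_s": time; "qpos": joint angles; "joint_vel": joint speeds; "tau": joint torques, N m; "ee_pos": TCP position; "eef_rot": TCP orientation; "force": force on the tool from outside, world axes, zero at the start; "moment": the same for the moment, N m; "grip_width": finger opening in m; "grip_force": force on a finger pad.
Only numpy, scipy, OpenCV 4.12 (cv2) and the standard library are available. Lean on these libraries where they do the work, as an engineer would, in place of code of your own. Each camera call takes 0.05 s, during which the arm holds its last target. There are 200 camera calls.

TASK

Check the scanner head against the reference standard: pull the standard's sprung dust shutter by its knob fully open to its stop and leave it there, then take the box-shaped scanner head from its dock, carry it over the clamped aluminium part and hold it upright about 15 mm above the uncovered white ceramic plate, centred on the plate and with its long side along the plate's long side. The scanner must not touch the standard, nothing may touch the aluminium part, and the other gauges stay where they are. Finish while still holding the scanner still in the air there; do not put it down or let go.

Things in the scene. Friction and masses are not known exactly. Their poses are not given: they have to be found in the camera images.
- case: The reference standard: a fixed low dark grey case, 190 mm along its x, 80 mm along its y, 30 mm high, with two guide rails along its long edges that rise to 34 mm. Origin at the centre of its underside; its x axis points roughly away from the robot. A steel dust shutter slides on its top.
- window (a point): Centre of the top face of the white ceramic plate set flush in the top of the case: 64 mm along x, 30 mm along y, at height 30 mm, 45 mm from the case's centre towards its +x end. Axes are those of the case. Covered by the shutter at first.
- shutter (a joint): Travel of the shutter in m: 0 = closed over the plate, 0.078 = fully open at its stop. It opens along the case's -x axis (towards the robot). It starts somewhere between 0 and 0.02. A weak return spring (up to 1.4 N) and a stiff slide (3 N friction): pulling takes about 3 to 4.5 N, and the friction keeps it where it is left.
- shutter_knob (a point): Half-way up the upright round steel knob on the shutter: 16 mm in diameter, 40 mm tall, from 33.5 mm to 73.5 mm above the table. The shutter plate around its foot is 3 mm thick, 86 mm long, 62 mm wide, its top 33.5 mm above the table. The point moves with the shutter; axes as the case.
- scanner_center (a point): Centre of the loose scanner head: an upright grey box 90 mm long (its x), 40 mm wide (its y), 64 mm tall (its z), about 0.4 kg; the scanning face is its underside, 32 mm below this point. It stands in the dock; grasp it across its 40 mm width.
- scanner: The same scanner head; origin at the centre of its underside.
- dock: Fixed grey dock, 140 by 90 mm, floor 8 mm above the table, with a low rim (16 mm above the table, 6 mm thick) closely round the scanner's foot (3 mm play); origin at the centre of its underside. It is on one side (left or right) of the aluminium part, the standard is on the other.
- part: Fixed aluminium workpiece with sloping faces, with two steel clamp bars; 240 mm along its x, up to 118 mm along its y, 95 mm tall; origin at the centre of its underside. Stands between the dock and the standard.
- ball_stand: Bystander: loose steel ball on a small round foot, 52 mm wide, 72 mm tall, beyond the part; origin under its centre.
- ring_gauge: Bystander: loose steel ring, 66 mm outside diameter, 22 mm high, on the right; origin under its centre.
- vblock: Bystander: loose dark steel V-block, 60 by 45 mm, 38 mm high, on the left; origin under its centre.
Mind the look-alikes: they are no part of the job. What is shaped like the scanner but red or yellow is not meant.

How it is judged:
By the outcome, as a careful person would: the job done as asked, in the order asked, and still so for the second after the job is handed in, while the arm keeps its last pose, push and grip.
It also fails if it takes over 58 s, if anything falls off the work surface, if the arm or the gripper's body presses on something with over 40 N, if the wrist force passes 120 N, or if a joint passes its speed limit or range.

## Working session

There is one attempt and no reset: what is moved stays moved. The work goes in short steps, Python scripts to look and compute and a tool call to move; the robot and the scene stay as the last step left them, time stands still between calls to the robot, and variables do not carry over. Pictures are saved under pics/ and viewed, at most 10 in all, crops included, and the job is handed in when it is done.

Besides the shell and the picture viewer there is one more tool, called after "Call:" as name(argument=value, ...) on one line, values as JSON. step_arm: Moves the arm, as the interface text tells. Shifts and turns lie within -1 to 1; 1 stands for 0.1 m of shift or 90 degrees of turn. Its arguments: {"type":"object","properties":{"plan":{"type":"array"},"grip_force":{"type":"number"}},"required":["plan"]}

```bash
ls; mkdir -p pics
cat > h.py <<'E'
import numpy as np, cv2
from station import telemetry, viewer, ctrl
from scipy.spatial.transform import Rotation as Ro
def cloud(p):
    z=p["z_map"]; v,u=np.mgrid[:z.shape[0],:z.shape[1]]
    c=np.stack([(u-p["cx"])/p["fx"]*z,(v-p["cy"])/p["fy"]*z,z],-1)
    return (c-p["t"])@p["R"]   # R^T (c-t)
def save(p,n): cv2.imwrite("pics/"+n,p["img"][:,:,::-1])
E
python3 - <<'E'
from h import *
import pickle
print(ctrl.tcp_to_tips, telemetry.get_obs())
for n in("scene","top"):
    p=viewer.camera(n); save(p,n+".png"); pickle.dump(p,open(n+".pkl","wb"))
    W=cloud(p)
    for t in "case shutter_knob scanner dock part ball_stand ring_gauge vblock".split():
        for d in viewer.recognise(t,p)[:3]:
            l,tp,r,b=d["rect"]; c=W[int((tp+b)/2),int((l+r)/2)]
            print(n,t,round(d["score"],2),np.round(d["rect"]),c.round(3))
E
```

```text
pics
0.017 {'time_s': 0.0, 'qpos': array([-1.29459035e+00,  3.00467312e-01,  1.52157837e+00, -2.34579093e-05,
        1.32066760e+00, -6.65736555e-02]), 'joint_vel': array([-1.79576594e-04, -1.25962413e-03,  2.79124749e-03, -8.58239814e-05,
       -1.51620537e-04,  6.47252682e-04]), 'tau': array([ 1.08571785e-03, -5.31812489e+01, -3.52735698e+01,  7.09031126e-02,
        2.44477938e-02, -1.05477916e-04]), 'ee_pos': array([ 0.1847998 , -0.51777508,  0.22188954]), 'eef_rot': array([-3.14047300e+00, -5.18778184e-05,  3.42785421e-01]), 'force': array([-0.46798064, -0.15034632, -0.80302555]), 'moment': array([-0.02080779, -0.03044805,  0.01642422]), 'grip_force': 0.0, 'grip_width': 0.09395668796903901}
scene case 0.71 [310. 209. 367. 276.] [0.522 0.282 0.035]
scene shutter_knob 0.88 [319. 225. 350. 262.] [0.53  0.276 0.03 ]
scene scanner 0.81 [201. 117. 231. 145.] [ 0.539 -0.228  0.066]
scene scanner 0.66 [160. 150. 194. 175.] [ 0.706 -0.198  0.061]
scene scanner 0.59 [247.  98. 272. 127.] [ 0.379 -0.209  0.064]
scene dock 0.88 [196. 133. 236. 155.] [ 0.548 -0.223  0.014]
scene part 0.8 [
[... 379 characters left out ...]
91. 245.] [0.506 0.268 0.041]
top shutter_knob 0.73 [147. 180. 176. 218.] [0.533 0.282 0.033]
top scanner 0.69 [334. 124. 373. 157.] [ 0.697 -0.215  0.066]
top scanner 0.63 [401. 216. 441. 253.] [ 0.46  -0.391  0.064]
top scanner 0.62 [337. 252. 373. 292.] [ 0.359 -0.227  0.062]
top dock 0.62 [338. 175. 381. 236.] [ 0.529 -0.231  0.074]
top part 0.91 [239. 144. 284. 237.] [0.558 0.019 0.097]
top part 0.61 [140. 171. 191. 244.] [0.509 0.27  0.034]
top ball_stand 0.78 [244.  98. 262. 120.] [0.773 0.049 0.064]
top ball_stand 0.57 [412. 174. 439. 194.] [ 0.597 -0.428  0.   ]
top ring_gauge 0.63 [417. 173. 439. 195.] [ 0.597 -0.435 -0.001]
top vblock 0.67 [ 92. 165. 121. 189.] [0.587 0.433 0.023]
```

Run:
```python
import cv2
a=cv2.imread("pics/scene.png")[80:340,130:400];b=cv2.imread("pics/top.png")[80:300,80:460]
a=cv2.resize(a,None,fx=2.2,fy=2.2,interpolation=3)[:590];cv2.imwrite("pics/scene_c.png",a)
cv2.imwrite("pics/top_c.png",cv2.resize(b,None,fx=2.1,fy=2.1,interpolation=3))
```

```text
(no output)
```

View pics/top_c.png

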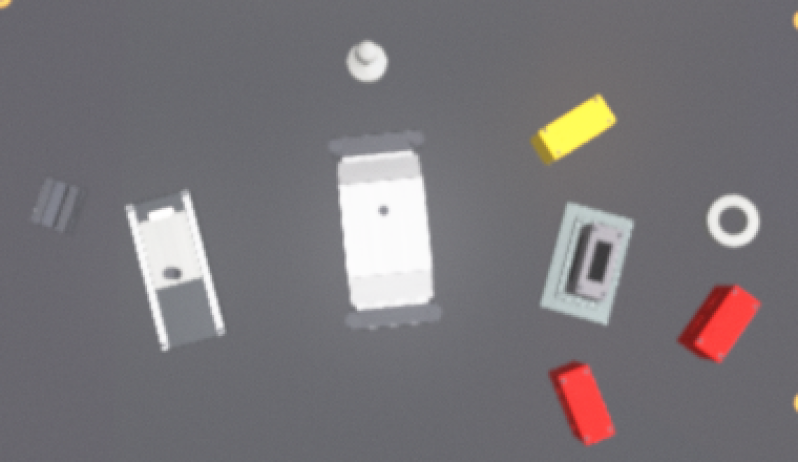

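View pics/scene_c.png

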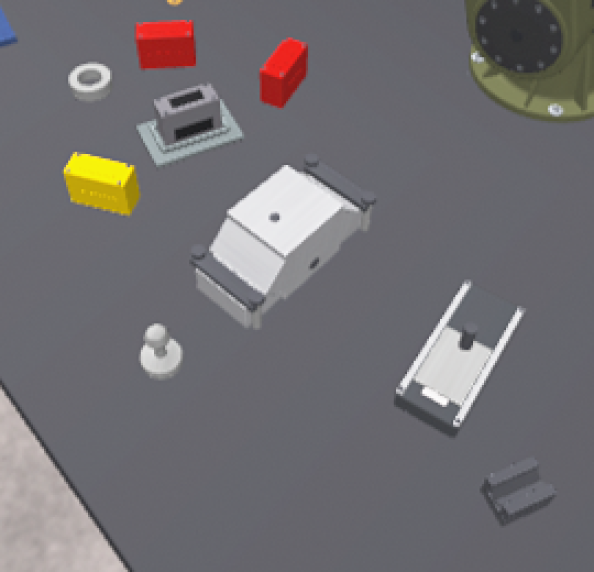

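The crops show the grey box scanner standing in its dock at top-view full pixel (362,205). Look-alikes are the yellow box at (354,141), the red box at (423,234) and the red box at (357,272). I choose the grey one in the dock. The standard is on the left at (164,209). Its shutter knob is at about (162,210), and a strip of white plate shows at its far end.

```bash
cat >> h.py <<'E'
def fit(W,box,zr):
    m=(W[...,0]>box[0])&(W[...,0]<box[1])&(W[...,1]>box[2])&(W[...,1]<box[3])&(W[...,2]>zr[0])&(W[...,2]<zr[1])
    P=W[m]; r=cv2.minAreaRect((P[:,:2]*1000).astype(np.float32)); b=cv2.boxPoints(r)
    e=b[1]-b[0]; f=b[2]-b[1]; L=e if np.hypot(*e)>np.hypot(*f) else f
    a=np.degrees(np.arctan2(L[1],L[0])); a=(a+90)%180-90
    return len(P),np.round(r[0],1),np.round(r[1],1),round(float(a),1),np.median(P[:,2]).round(4)
E
python3 - <<'E'
from h import *
import pickle
for n in("top","scene"):
    W=cloud(pickle.load(open(n+".pkl","rb")))
    print(n,"case",fit(W,(.38,.68,.18,.37),(.022,.045)))
    print("knob",fit(W,(.38,.68,.18,.37),(.055,.085)))
    print("scanner",fit(W,(.45,.62,-.31,-.15),(.06,.085)))
    print("dock",fit(W,(.43,.64,-.33,-.14),(.005,.085)))
    print("part",fit(W,(.38,.75,-.1,.14),(.02,.12)), fit(W,(.38,.75,-.1,.14),(.085,.12)))
    print("ball", fit(W,(.7,.85,0,.12),(.03,.1)))
E
```

```text
top case (2160, array([507.9, 275.7]), array([190.1,  80.8]), 17.0, np.float64(0.0306))
knob (39, array([502., 274.]), array([13. , 14.9]), -86.5, np.float64(0.0715))
scanner (573, array([ 532.7, -246.8]), array([41.2, 89.8]), -14.4, np.float64(0.0712))
dock (1570, array([ 539. , -240.2]), array([132.9, 155.1]), -20.8, np.float64(0.0153))
part (3670, array([564.5,  14.6]), array([239.1, 117.5]), 7.4, np.float64(0.0801)) (1750, array([563.8,  14.4]), array([114.1,  99.9]), 7.5, np.float64(0.0938))
ball (101, array([785. ,  43.8]), array([27.1, 26.2]), 1.6, np.float64(0.0652))
scene case (1920, array([508.5, 275.7]), array([191.9,  80.2]), 16.9, np.float64(0.0315))
knob (50, array([503.4, 274.3]), array([15.3, 14.7]), 0.0, np.float64(0.0714))
scanner (320, array([ 532.2, -247. ]), array([44.5, 89.8]), -13.9, np.float64(0.0716))
dock (1089, array([ 532.2, -228.4]), array([123. , 154.7]), -17.8, np.float64(0.0254))
part (3206, array([565.8,  14.7]), array([241.9, 118. ]), 7.4, np.float64(0.0682)) (1224, array([566.4,  14.7]), array([113.3, 102.8]), 8.6, np.float64(0.0945))
ball (110, array([785.8,  46.1]), array([27.7, 25.3]), 3.2, np.float64(0.0658))
```

Call:
step_arm(plan=[{"dx":0.28,"dy":-0.32},{"dx":0.28,"dy":-0.32},{"dx":0.28,"dy":-0.32},{"dx":0.28,"dy":-0.32},{"dx":0.28,"dy":-0.32},{"dx":0.28,"dy":-0.32},{"dx":0.28,"dy":-0.32},{"dx":0.28,"dy":-0.32},{"dx":0.28,"dy":-0.32},{"dx":0.28,"dy":-0.32}])

```text
$.plan[0]: bad value
```

Call:
step_arm(plan=[{"dx":0.28,"dy":-0.32},{"dx":0.28,"dy":-0.32},{"dx":0.28,"dy":-0.32},{"dx":0.28,"dy":-0.32},{"dx":0.28,"dy":-0.32},{"dx":0.28,"dy":-0.32},{"dx":0.28,"dy":-0.32},{"dx":0.28,"dy":-0.32},{"dx":0.2,"dy":-0.24,"rz":0.03},{}])

```text
$.plan[0]: bad value
```

```bash
cat >> h.py <<'E'
def wcloud(p,o):
    T=p["tool_from_camera"]; q=dict(p); R=Ro.from_euler("xyz",o["eef_rot"]).as_matrix()
    Rc=R@T[:3,:3]; tc=R@T[:3,3]+o["ee_pos"]
    q["R"]=Rc.T; q["t"]=-Rc.T@tc
    W=cloud(q); W[p["z_map"]==0]=np.nan; return W
def goto(o,x,y,z,yawdeg):
    "shift in tool units from the present pose, turn last"
    R=Ro.from_euler("xyz",o["eef_rot"]); d=R.inv().apply(np.array([x,y,z])-o["ee_pos"])/0.1
    r=(R.inv()*Ro.from_euler("xyz",[np.pi,0,np.radians(yawdeg)])).as_rotvec(degrees=True)/90
    print("shift",d.round(3),"turn",r.round(3),"| pose",o["ee_pos"].round(4),np.degrees(o["eef_rot"]).round(2),"F",o["force"].round(1),"w",round(o["grip_width"],4),"t",o["time_s"])
E
python3 - <<'E'
from h import *
o=telemetry.get_obs(); p=viewer.camera("wrist"); save(p,"w1.png"); W=wcloud(p,o)
try:
  print("case",fit(W,(.38,.68,.18,.37),(.022,.045))); print("knob",fit(W,(.38,.68,.18,.37),(.06,.085)))
except Exception as e: print(e)
goto(o,.5027,.2742,.058,17)
E
```

```text
case (0, array([0., 0.]), array([0., 0.]), 0.0, np.float64(nan))
knob (0, array([0., 0.]), array([0., 0.]), 0.0, np.float64(nan))
shift [ 5.656 -6.393  1.644] turn [0.    0.    0.029] | pose [ 0.1849 -0.518   0.2224] [180.     0.    19.64] F [-0.2 -0.1 -0.6] w 0.0938 t 0.9
  return _methods._mean(a, axis=axis, dtype=dtype,
  ret = ret.dtype.type(ret / rcount)
```

View pics/w1.png

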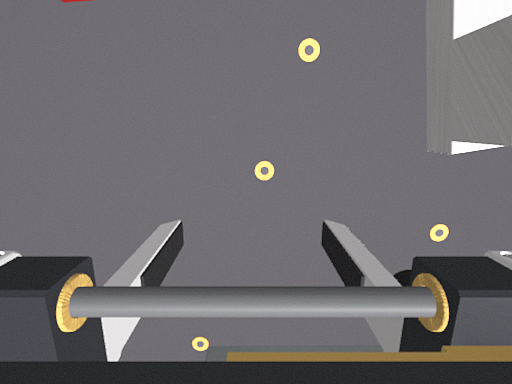

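The wrist view shows only the table and the open fingers: the calls were refused because every key is needed in each row, so the arm has not moved.

Call:
step_arm(plan=[{"dx":0.28,"dy":-0.32,"dz":0,"rx":0,"ry":0,"rz":0,"claw":0},{"dx":0.28,"dy":-0.32,"dz":0,"rx":0,"ry":0,"rz":0,"claw":0},{"dx":0.28,"dy":-0.32,"dz":0,"rx":0,"ry":0,"rz":0,"claw":0},{"dx":0.28,"dy":-0.32,"dz":0,"rx":0,"ry":0,"rz":0,"claw":0},{"dx":0.28,"dy":-0.32,"dz":0,"rx":0,"ry":0,"rz":0,"claw":0},{"dx":0.28,"dy":-0.32,"dz":0,"rx":0,"ry":0,"rz":0,"claw":0},{"dx":0.28,"dy":-0.32,"dz":0,"rx":0,"ry":0,"rz":0,"claw":0},{"dx":0.28,"dy":-0.32,"dz":0,"rx":0,"ry":0,"rz":0,"claw":0},{"dx":0.28,"dy":-0.32,"dz":0,"rx":0,"ry":0,"rz":0,"claw":0},{"dx":0.28,"dy":-0.32,"dz":0,"rx":0,"ry":0,"rz":0,"claw":0}])

```text
time_s: 1.95
ee_pos: [0.3413, -0.1209, 0.2227]
eef_rot: [3.141, -0.001, 0.343]
force: [1.2, 0.1, -0.1]
grip_width: 0.0941
grip_force: 0.0
```

Call:
step_arm(plan=[{"dx":0.28,"dy":-0.32,"dz":0,"rx":0,"ry":0,"rz":0,"claw":0},{"dx":0.28,"dy":-0.32,"dz":0,"rx":0,"ry":0,"rz":0,"claw":0},{"dx":0.28,"dy":-0.32,"dz":0,"rx":0,"ry":0,"rz":0,"claw":0},{"dx":0.28,"dy":-0.32,"dz":0,"rx":0,"ry":0,"rz":0,"claw":0},{"dx":0.28,"dy":-0.32,"dz":0,"rx":0,"ry":0,"rz":0,"claw":0},{"dx":0.28,"dy":-0.32,"dz":0,"rx":0,"ry":0,"rz":0,"claw":0},{"dx":0.28,"dy":-0.32,"dz":0,"rx":0,"ry":0,"rz":0,"claw":0},{"dx":0.28,"dy":-0.32,"dz":0,"rx":0,"ry":0,"rz":0,"claw":0},{"dx":0.2,"dy":-0.24,"dz":0,"rx":0,"ry":0,"rz":0.03,"claw":0},{"dx":0,"dy":0,"dz":0,"rx":0,"ry":0,"rz":0,"claw":0}])

```text
time_s: 2.95
ee_pos: [0.4771, 0.2259, 0.2219]
eef_rot: [-3.141, 0.0, 0.297]
force: [0.4, -1.1, -0.0]
grip_width: 0.0939
grip_force: 0.0
```

Run:
```python
from h import *
o=telemetry.get_obs(); p=viewer.camera("wrist"); save(p,"w2.png"); W=wcloud(p,o)
print("case",fit(W,(.38,.68,.18,.37),(.022,.045))); print("knob",fit(W,(.38,.68,.18,.37),(.06,.085)))
goto(o,.5027,.2742,.058,17)
```

```text
case (9907, array([506.7, 278.4]), array([189.6,  79.9]), 17.0, np.float64(0.0327))
knob (180, array([501.8, 276.4]), array([15.3, 14.9]), 89.4, np.float64(0.0732))
shift [ 0.387 -0.386  1.639] turn [-0.  0.  0.] | pose [0.4771 0.2259 0.2219] [-1.7998e+02  3.0000e-02  1.7020e+01] F [ 0.4 -1.1 -0. ] w 0.0939 t 2.95
```

View pics/w2.png

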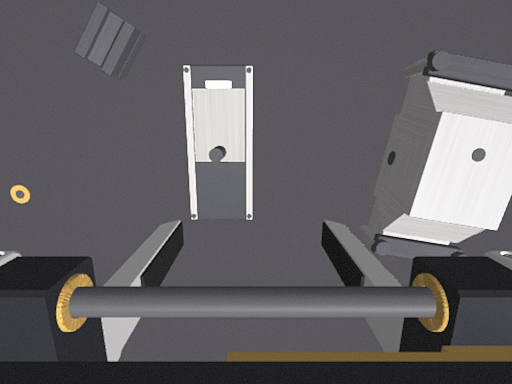

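The wrist view shows the case square to the tool, with the knob at (217,153) and a sliver of white plate beyond the shutter. The wrist's knob position is within 2–3 mm of the overhead one.

Call:
step_arm(plan=[{"dx":0.19,"dy":-0.2,"dz":0,"rx":0,"ry":0,"rz":0,"claw":0},{"dx":0.195,"dy":-0.2,"dz":0,"rx":0,"ry":0,"rz":0,"claw":0},{"dx":0,"dy":0,"dz":0.4,"rx":0,"ry":0,"rz":0,"claw":0},{"dx":0,"dy":0,"dz":0.4,"rx":0,"ry":0,"rz":0,"claw":0.3},{"dx":0,"dy":0,"dz":0.4,"rx":0,"ry":0,"rz":0,"claw":0.3},{"dx":0,"dy":0,"dz":0.3,"rx":0,"ry":0,"rz":0,"claw":0.3},{"dx":0,"dy":0,"dz":0.14,"rx":0,"ry":0,"rz":0,"claw":0.4},{"dx":0,"dy":0,"dz":0,"rx":0,"ry":0,"rz":0,"claw":0.6}], grip_force=25)

```text
time_s: 3.8
ee_pos: [0.5014, 0.2718, 0.0575]
eef_rot: [3.141, 0.002, 0.295]
force: [0.6, 0.4, 1.5]
grip_width: 0.0574
grip_force: 0.0
```

Call:
step_arm(plan=[{"dx":0,"dy":0,"dz":0,"rx":0,"ry":0,"rz":0,"claw":0.8},{"dx":0,"dy":0,"dz":0,"rx":0,"ry":0,"rz":0,"claw":1},{"dx":0,"dy":0,"dz":0,"rx":0,"ry":0,"rz":0,"claw":1},{"dx":0,"dy":0,"dz":0,"rx":0,"ry":0,"rz":0,"claw":1},{"dx":0,"dy":0,"dz":0,"rx":0,"ry":0,"rz":0,"claw":1}])

```text
time_s: 4.3
ee_pos: [0.5018, 0.274, 0.0591]
eef_rot: [-3.139, -0.001, 0.295]
force: [-10.0, 29.8, 0.7]
grip_width: 0.0177
grip_force: 15.4
```

Call:
step_arm(plan=[{"dx":0,"dy":-0.012,"dz":0,"rx":0,"ry":0,"rz":0,"claw":1},{"dx":0,"dy":0,"dz":0,"rx":0,"ry":0,"rz":0,"claw":1}])

```text
time_s: 4.5
ee_pos: [0.5013, 0.2753, 0.059]
eef_rot: [-3.14, -0.001, 0.296]
force: [-3.0, 10.1, 2.0]
grip_width: 0.0158
grip_force: 25.0
```

Call:
step_arm(plan=[{"dx":-0.05,"dy":-0.006,"dz":0,"rx":0,"ry":0,"rz":0,"claw":1},{"dx":-0.1,"dy":0,"dz":0,"rx":0,"ry":0,"rz":0,"claw":1},{"dx":-0.1,"dy":0,"dz":0,"rx":0,"ry":0,"rz":0,"claw":1},{"dx":-0.1,"dy":0,"dz":0,"rx":0,"ry":0,"rz":0,"claw":1},{"dx":-0.1,"dy":0,"dz":0,"rx":0,"ry":0,"rz":0,"claw":1},{"dx":-0.07,"dy":0,"dz":0,"rx":0,"ry":0,"rz":0,"claw":1},{"dx":0,"dy":0,"dz":0,"rx":0,"ry":0,"rz":0,"claw":1}])

```text
time_s: 5.2
ee_pos: [0.4511, 0.2601, 0.059]
eef_rot: [-3.14, -0.001, 0.296]
force: [-3.9, 6.9, 2.1]
grip_width: 0.0154
grip_force: 25.0
```

Call:
step_arm(plan=[{"dx":-0.04,"dy":-0.003,"dz":0,"rx":0,"ry":0,"rz":0,"claw":1},{"dx":-0.03,"dy":0,"dz":0,"rx":0,"ry":0,"rz":0,"claw":1}])

```text
time_s: 5.4
ee_pos: [0.4453, 0.2584, 0.0591]
eef_rot: [-3.14, -0.003, 0.296]
force: [3.3, 6.0, -0.8]
grip_width: 0.0152
grip_force: 25.0
```

Call:
step_arm(plan=[{"dx":-0.03,"dy":0,"dz":0,"rx":0,"ry":0,"rz":0,"claw":1},{"dx":-0.02,"dy":0,"dz":0,"rx":0,"ry":0,"rz":0,"claw":1}])

```text
time_s: 5.6
ee_pos: [0.4432, 0.2577, 0.0594]
eef_rot: [-3.14, -0.01, 0.296]
force: [20.0, 13.3, -9.6]
grip_width: 0.0156
grip_force: 25.0
```

Call:
step_arm(plan=[{"dx":-0.02,"dy":0,"dz":0,"rx":0,"ry":0,"rz":0,"claw":1},{"dx":-0.02,"dy":0,"dz":0,"rx":0,"ry":0,"rz":0,"claw":1}])

```text
time_s: 5.8
ee_pos: [0.4398, 0.2567, 0.0597]
eef_rot: [-3.14, -0.011, 0.296]
force: [27.8, 14.9, -14.7]
grip_width: 0.0155
grip_force: 25.0
```

Call:
step_arm(plan=[{"dx":0.03,"dy":0,"dz":0,"rx":0,"ry":0,"rz":0,"claw":1},{"dx":0,"dy":0,"dz":0,"rx":0,"ry":0,"rz":0,"claw":1}])

```text
time_s: 6.0
ee_pos: [0.4403, 0.2568, 0.0595]
eef_rot: [-3.14, -0.004, 0.296]
force: [3.9, 6.5, 4.2]
grip_width: 0.0157
grip_force: 25.0
```

Call:
step_arm(plan=[{"dx":0,"dy":0,"dz":0,"rx":0,"ry":0,"rz":0,"claw":0.5},{"dx":0,"dy":0,"dz":0,"rx":0,"ry":0,"rz":0,"claw":0.5},{"dx":0,"dy":0,"dz":0,"rx":0,"ry":0,"rz":0,"claw":0.5},{"dx":0,"dy":0,"dz":-0.4,"rx":0,"ry":0,"rz":0,"claw":0.5},{"dx":0,"dy":0,"dz":-0.4,"rx":0,"ry":0,"rz":0,"claw":0},{"dx":0,"dy":0,"dz":-0.4,"rx":0,"ry":0,"rz":0,"claw":0},{"dx":-0.2,"dy":0,"dz":-0.3,"rx":0,"ry":0,"rz":0,"claw":0},{"dx":-0.4,"dy":0,"dz":0,"rx":0,"ry":0,"rz":0,"claw":0},{"dx":0,"dy":0,"dz":0,"rx":0,"ry":0,"rz":0,"claw":0}])

```text
time_s: 6.9
ee_pos: [0.379, 0.2374, 0.2089]
eef_rot: [-3.142, -0.0, 0.296]
force: [-0.1, 0.5, -1.2]
grip_width: 0.0835
grip_force: 0.0
```

Run:
```python
from h import *
o=telemetry.get_obs(); p=viewer.camera("wrist"); cv2.imwrite("pics/w3.png",cv2.resize(p["img"][:230,100:400,::-1],None,fx=2,fy=2)); W=wcloud(p,o)
def plate(W,p):
    g=p["img"].astype(int); m=(g.min(-1)>225)&(abs(W[...,2]-.03)<.012)&(W[...,0]>.5)&(W[...,1]>.2)&(W[...,1]<.36)
    n,l,s,c=cv2.connectedComponentsWithStats(m.astype(np.uint8))
    for i in range(1,n):
        if s[i,4]>30:
            q=W[l==i]; r=cv2.minAreaRect((q[:,:2]*1000).astype(np.float32)); print("white",s[i,4],np.round(r[0],1),np.round(r[1],1),r[2])
print("case",fit(W,(.36,.68,.18,.37),(.022,.045)),"knob",fit(W,(.36,.68,.18,.37),(.06,.085))); plate(W,p)
p=viewer.camera("top"); W=cloud(p); print("top knob",fit(W,(.40,.5,.24,.28),(.06,.085))); plate(W,p)
goto(o,.5325,-.2455,.222,-14.2)
```

```text
case (10675, array([493.1, 273.9]), array([159.5,  80.2]), 16.9, np.float64(0.0328)) knob (189, array([445.6, 259.3]), array([14.9, 14.4]), 16.8, np.float64(0.0734))
white 445 [528.4 322.4] [60.1  7.8] 16.717805862426758
white 1517 [544.1 290. ] [52.  30.8] 17.0062255859375
white 573 [539.  250.5] [81.6  7.5] 16.900548934936523
white 863 [504.8 278.1] [23.6 60.7] 14.770121574401855
top knob (35, array([446.8, 256.8]), array([12.6, 15.2]), -88.8, np.float64(0.072))
white 613 [538.8 285.9] [101.7  80.1] 17.624927520751953
shift [ 0.058  5.067 -0.131] turn [-0.    -0.     0.346] | pose [0.379  0.2374 0.2089] [-180.     -0.     16.98] F [-0.1  0.5 -1.2] w 0.0835 t 6.9
```

View pics/w3.png

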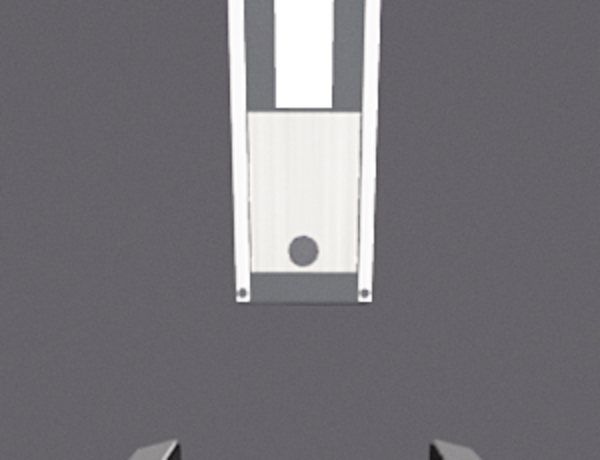

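The view shows the plate uncovered: white strip at crop (303,50), the shutter's far edge just short of it at row 110, and the knob at (303,250). The knob travelled about 59 mm from a start near 19 mm. The pads slipped while pulling, so I'll confirm the stop by pushing with closed fingers from behind the knob.

Call:
step_arm(plan=[{"dx":0.49,"dy":0,"dz":0,"rx":0,"ry":0,"rz":0,"claw":1},{"dx":0.49,"dy":0,"dz":0,"rx":0,"ry":0,"rz":0,"claw":1},{"dx":0,"dy":0,"dz":0.3,"rx":0,"ry":0,"rz":0,"claw":1},{"dx":0,"dy":0,"dz":0.3,"rx":0,"ry":0,"rz":0,"claw":1},{"dx":0,"dy":0,"dz":0.3,"rx":0,"ry":0,"rz":0,"claw":1},{"dx":0,"dy":0,"dz":0.3,"rx":0,"ry":0,"rz":0,"claw":1},{"dx":0,"dy":0,"dz":0.28,"rx":0,"ry":0,"rz":0,"claw":1},{"dx":-0.05,"dy":0,"dz":0,"rx":0,"ry":0,"rz":0,"claw":1},{"dx":0,"dy":0,"dz":0,"rx":0,"ry":0,"rz":0,"claw":1}], grip_force=10)

```text
time_s: 7.9
ee_pos: [0.4706, 0.2653, 0.0604]
eef_rot: [3.141, 0.001, 0.296]
force: [0.2, -0.6, 0.6]
grip_width: 0.0254
grip_force: 0.0
```

Call:
step_arm(plan=[{"dx":-0.03,"dy":0,"dz":0,"rx":0,"ry":0,"rz":0,"claw":1},{"dx":0,"dy":0,"dz":0,"rx":0,"ry":0,"rz":0,"claw":1}])

```text
time_s: 8.1
ee_pos: [0.4682, 0.2648, 0.0618]
eef_rot: [-3.141, -0.002, 0.296]
force: [0.1, 0.5, 1.2]
grip_width: 0.0096
grip_force: 0.0
```

Call:
step_arm(plan=[{"dx":-0.03,"dy":0,"dz":0,"rx":0,"ry":0,"rz":0,"claw":1},{"dx":0,"dy":0,"dz":0,"rx":0,"ry":0,"rz":0,"claw":1}])

```text
time_s: 8.3
ee_pos: [0.4649, 0.2637, 0.061]
eef_rot: [-3.141, -0.001, 0.296]
force: [-0.4, -0.1, 0.1]
grip_width: 0.0003
grip_force: 0.0
```

Call:
step_arm(plan=[{"dx":-0.02,"dy":0,"dz":0,"rx":0,"ry":0,"rz":0,"claw":1},{"dx":0,"dy":0,"dz":0,"rx":0,"ry":0,"rz":0,"claw":1}])

```text
time_s: 8.5
ee_pos: [0.4631, 0.2631, 0.0607]
eef_rot: [-3.142, -0.001, 0.296]
force: [0.1, -0.0, 0.4]
grip_width: 0.0006
grip_force: 0.1
```

Call:
step_arm(plan=[{"dx":-0.02,"dy":0,"dz":0,"rx":0,"ry":0,"rz":0,"claw":1},{"dx":0,"dy":0,"dz":0,"rx":0,"ry":0,"rz":0,"claw":1}])

```text
time_s: 8.7
ee_pos: [0.4626, 0.263, 0.0609]
eef_rot: [-3.141, -0.004, 0.296]
force: [10.0, 3.6, -5.6]
grip_width: 0.0005
grip_force: 5.7
```

Call:
step_arm(plan=[{"dx":-0.015,"dy":0,"dz":0,"rx":0,"ry":0,"rz":0,"claw":1},{"dx":0,"dy":0,"dz":0,"rx":0,"ry":0,"rz":0,"claw":1}])

```text
time_s: 8.9
ee_pos: [0.4623, 0.2629, 0.0611]
eef_rot: [-3.141, -0.008, 0.295]
force: [19.2, 6.0, -11.5]
grip_width: 0.0007
grip_force: 10.1
```

Contact is stiff at once (20 N), so the shutter is at its stop. Backing off, rising and heading to the scanner.

Call:
step_arm(plan=[{"dx":0.05,"dy":0,"dz":0,"rx":0,"ry":0,"rz":0,"claw":1},{"dx":0.04,"dy":0,"dz":0,"rx":0,"ry":0,"rz":0,"claw":1},{"dx":0,"dy":0,"dz":-0.45,"rx":0,"ry":0,"rz":0,"claw":1},{"dx":0,"dy":0,"dz":-0.45,"rx":0,"ry":0,"rz":0,"claw":1},{"dx":0,"dy":0,"dz":-0.45,"rx":0,"ry":0,"rz":0,"claw":0},{"dx":0,"dy":0,"dz":-0.25,"rx":0,"ry":0,"rz":0,"claw":0},{"dx":0,"dy":0,"dz":0,"rx":0,"ry":0,"rz":0,"claw":0}])

```text
time_s: 9.6
ee_pos: [0.4692, 0.2652, 0.2242]
eef_rot: [-3.141, -0.006, 0.296]
force: [0.5, 0.7, -1.0]
grip_width: 0.0209
grip_force: 0.0
```

Run:
```python
from h import *
o=telemetry.get_obs(); goto(o,.465,-.228,.22,-14.2)
p=viewer.camera("top"); print("top knob",fit(cloud(p),(.40,.5,.24,.28),(.06,.085)))
```

```text
shift [-1.478  4.705  0.029] turn [-0.002 -0.003  0.346] | pose [0.4692 0.2652 0.2242] [-179.95   -0.32   16.95] F [ 0.5  0.7 -1. ] w 0.0209 t 9.6
top knob (11, array([442.2, 257.9]), array([10.8,  4.9]), 61.5, np.float64(0.0707))
```

Call:
step_arm(plan=[{"dx":-0.13,"dy":0.42,"dz":0,"rx":0,"ry":0,"rz":0,"claw":0},{"dx":-0.13,"dy":0.42,"dz":0,"rx":0,"ry":0,"rz":0,"claw":0},{"dx":-0.13,"dy":0.42,"dz":0,"rx":0,"ry":0,"rz":0,"claw":0},{"dx":-0.13,"dy":0.42,"dz":0,"rx":0,"ry":0,"rz":0,"claw":0},{"dx":-0.13,"dy":0.42,"dz":0,"rx":0,"ry":0,"rz":0,"claw":0},{"dx":-0.13,"dy":0.42,"dz":0,"rx":0,"ry":0,"rz":0,"claw":0},{"dx":-0.13,"dy":0.42,"dz":0,"rx":0,"ry":0,"rz":0,"claw":0},{"dx":-0.13,"dy":0.42,"dz":0,"rx":0,"ry":0,"rz":0,"claw":0},{"dx":-0.13,"dy":0.42,"dz":0,"rx":0,"ry":0,"rz":0,"claw":0},{"dx":-0.13,"dy":0.42,"dz":0,"rx":0,"ry":0,"rz":0,"claw":0}])

```text
time_s: 10.65
ee_pos: [0.4654, -0.1766, 0.2189]
eef_rot: [-3.14, 0.002, 0.296]
force: [0.9, 1.1, 0.3]
grip_width: 0.0937
grip_force: 0.0
```

Call:
step_arm(plan=[{"dx":-0.17,"dy":0.4,"dz":0,"rx":0,"ry":0,"rz":0,"claw":0},{"dx":0,"dy":0.1,"dz":0,"rx":0,"ry":0,"rz":0.09,"claw":0},{"dx":0,"dy":0,"dz":0,"rx":0,"ry":0,"rz":0.09,"claw":0},{"dx":0,"dy":0,"dz":0,"rx":0,"ry":0,"rz":0.09,"claw":0},{"dx":0,"dy":0,"dz":0,"rx":0,"ry":0,"rz":0.076,"claw":0},{"dx":0,"dy":0,"dz":0,"rx":0,"ry":0,"rz":0,"claw":0}])

```text
time_s: 11.25
ee_pos: [0.4641, -0.2275, 0.2189]
eef_rot: [-3.141, 0.003, -0.25]
force: [0.3, -0.5, 0.0]
grip_width: 0.0939
grip_force: 0.0
```

Run:
```python
from h import *
o=telemetry.get_obs(); p=viewer.camera("wrist"); save(p,"w4.png"); W=wcloud(p,o)
print("scanner",fit(W,(.45,.64,-.31,-.15),(.062,.085)))
print("part max", fit(W,(.38,.75,-.1,.14),(.05,.2)))
for d in viewer.recognise("scanner",p)[:3]: print(d["score"],np.round(d["rect"]))
goto(o,.533,-.2455,.05,-14.2)
p=viewer.camera("top"); W=cloud(p); m=(abs(W[...,1]-.02)<.1)&(abs(W[...,0]-.565)<.15); print("part top z",np.percentile(W[m][:,2],[90,99,99.9]))
import pickle; W=cloud(pickle.load(open("top.pkl","rb"))); m=(abs(W[...,1]-.02)<.1)&(abs(W[...,0]-.565)<.15); print(W[m][:,2].max())
```

```text
scanner (3220, array([ 530.6, -245.1]), array([40. , 89.7]), -14.0, np.float64(0.072))
part max (13524, array([562.9,  15.7]), array([237.4, 118.7]), 7.4, np.float64(0.0777))
0.96 [244. 216. 310. 289.]
0.8 [358. 110. 441. 194.]
0.67 [155.   2. 211.  34.]
shift [0.716 0.005 1.687] turn [-0.001  0.002 -0.001] | pose [ 0.4641 -0.2275  0.2189] [-1.7995e+02  1.5000e-01 -1.4310e+01] F [ 0.3 -0.5  0. ] w 0.0939 t 11.25
part top z [0.09693826 1.13186285 1.13186285]
1.131862851214516
```

View pics/w4.png

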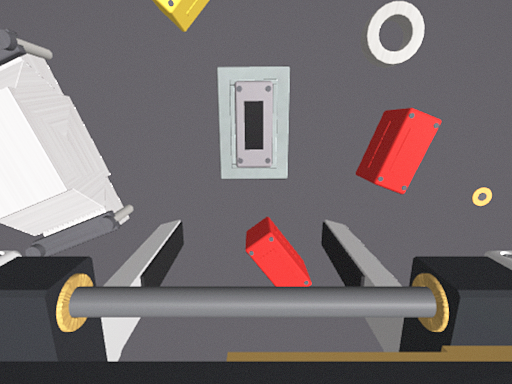

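The crop shows the chosen grey scanner in its dock at (254,124), square to the jaws. The red boxes at (278,252) and (400,150) and the yellow one at (183,8) are not it. Descending onto the grey one.

Call:
step_arm(plan=[{"dx":0.35,"dy":0,"dz":0,"rx":0,"ry":0,"rz":0,"claw":0},{"dx":0.356,"dy":0.011,"dz":0,"rx":0,"ry":0,"rz":0,"claw":0},{"dx":0,"dy":0,"dz":0.4,"rx":0,"ry":0,"rz":0,"claw":0},{"dx":0,"dy":0,"dz":0.4,"rx":0,"ry":0,"rz":0,"claw":0},{"dx":0,"dy":0,"dz":0.4,"rx":0,"ry":0,"rz":0,"claw":0},{"dx":0,"dy":0,"dz":0.3,"rx":0,"ry":0,"rz":0,"claw":0},{"dx":0,"dy":0,"dz":0.19,"rx":0,"ry":0,"rz":0,"claw":0.2},{"dx":0,"dy":0,"dz":0,"rx":0,"ry":0,"rz":0,"claw":0.4},{"dx":0,"dy":0,"dz":0,"rx":0,"ry":0,"rz":0,"claw":0.55},{"dx":0,"dy":0,"dz":0,"rx":0,"ry":0,"rz":0,"claw":0.6}], grip_force=15)

```text
time_s: 12.4
ee_pos: [0.5334, -0.2465, 0.0528]
eef_rot: [3.141, -0.002, -0.247]
force: [0.2, 0.9, -0.1]
grip_width: 0.0652
grip_force: 0.0
```

Call:
step_arm(plan=[{"dx":0,"dy":0,"dz":0,"rx":0,"ry":0,"rz":0,"claw":0.8},{"dx":0,"dy":0,"dz":0,"rx":0,"ry":0,"rz":0,"claw":0.8},{"dx":0,"dy":0,"dz":0,"rx":0,"ry":0,"rz":0,"claw":0.8}])

```text
time_s: 12.7
ee_pos: [0.5329, -0.2462, 0.0519]
eef_rot: [3.141, -0.001, -0.248]
force: [-0.7, -1.1, 0.1]
grip_width: 0.0415
grip_force: 0.0
```

Call:
step_arm(plan=[{"dx":0,"dy":0,"dz":0,"rx":0,"ry":0,"rz":0,"claw":1},{"dx":0,"dy":0,"dz":0,"rx":0,"ry":0,"rz":0,"claw":1},{"dx":0,"dy":0,"dz":0,"rx":0,"ry":0,"rz":0,"claw":1},{"dx":0,"dy":0,"dz":0,"rx":0,"ry":0,"rz":0,"claw":1}], grip_force=35)

```text
time_s: 13.1
ee_pos: [0.5329, -0.2463, 0.0519]
eef_rot: [3.141, -0.001, -0.248]
force: [-1.6, -0.2, 4.9]
grip_width: 0.0398
grip_force: 35.0
```

Call:
step_arm(plan=[{"dx":0,"dy":0,"dz":-0.05,"rx":0,"ry":0,"rz":0,"claw":1},{"dx":0,"dy":0,"dz":-0.1,"rx":0,"ry":0,"rz":0,"claw":1},{"dx":0,"dy":0,"dz":-0.2,"rx":0,"ry":0,"rz":0,"claw":1},{"dx":0,"dy":0,"dz":-0.3,"rx":0,"ry":0,"rz":0,"claw":1},{"dx":0,"dy":0,"dz":-0.4,"rx":0,"ry":0,"rz":0,"claw":1},{"dx":0,"dy":0,"dz":-0.3,"rx":0,"ry":0,"rz":0,"claw":1},{"dx":0,"dy":0,"dz":-0.15,"rx":0,"ry":0,"rz":0,"claw":1},{"dx":0,"dy":0,"dz":0,"rx":0,"ry":0,"rz":0,"claw":1}])

```text
time_s: 13.9
ee_pos: [0.5334, -0.2464, 0.2042]
eef_rot: [3.141, -0.004, -0.248]
force: [0.3, 0.6, -3.3]
grip_width: 0.0402
grip_force: 35.0
```

Run:
```python
from h import *
o=telemetry.get_obs(); p=viewer.camera("scene"); W=cloud(p)
print(fit(W,(.43,.64,-.31,-.15),(.19,.235))); goto(o,.5514,.2906,o["ee_pos"][2],17.0)
p=viewer.camera("wrist"); save(p,"w5.png")
```

```text
(488, array([ 535.6, -243.4]), array([59.9, 94.8]), -35.2, np.float64(0.2176))
shift [-1.142 -5.25  -0.01 ] turn [ 0.001 -0.002 -0.347] | pose [ 0.5334 -0.2464  0.2042] [179.94  -0.23 -14.19] F [ 0.3  0.6 -3.3] w 0.0402 t 13.9
```

View pics/w5.png

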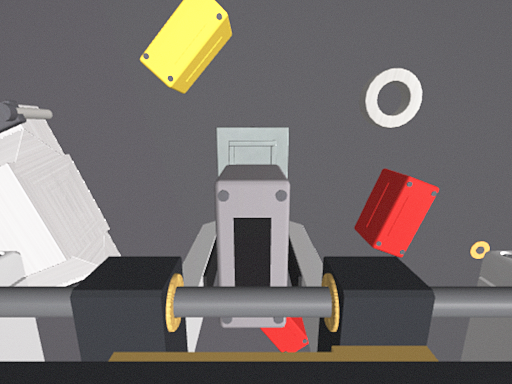

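The view shows the grey scanner held square and upright in the jaws at (253,240), clear of the dock. Carrying it over the part with about 65 mm clearance.

Call:
step_arm(plan=[{"dx":-0.05,"dy":-0.2,"dz":0,"rx":0,"ry":0,"rz":0,"claw":1},{"dx":-0.08,"dy":-0.35,"dz":0,"rx":0,"ry":0,"rz":0,"claw":1},{"dx":-0.09,"dy":-0.4,"dz":0,"rx":0,"ry":0,"rz":0,"claw":1},{"dx":-0.09,"dy":-0.4,"dz":0,"rx":0,"ry":0,"rz":0,"claw":1},{"dx":-0.09,"dy":-0.4,"dz":0,"rx":0,"ry":0,"rz":0,"claw":1},{"dx":-0.09,"dy":-0.4,"dz":0,"rx":0,"ry":0,"rz":0,"claw":1},{"dx":-0.09,"dy":-0.4,"dz":0,"rx":0,"ry":0,"rz":0,"claw":1},{"dx":-0.09,"dy":-0.4,"dz":0,"rx":0,"ry":0,"rz":0,"claw":1},{"dx":-0.09,"dy":-0.4,"dz":0,"rx":0,"ry":0,"rz":0,"claw":1},{"dx":-0.09,"dy":-0.4,"dz":0,"rx":0,"ry":0,"rz":0,"claw":1}])

```text
time_s: 15.0
ee_pos: [0.5416, 0.1398, 0.1999]
eef_rot: [3.141, 0.002, -0.248]
force: [0.0, -0.4, -2.9]
grip_width: 0.0398
grip_force: 35.0
```

Call:
step_arm(plan=[{"dx":-0.09,"dy":-0.4,"dz":0,"rx":0,"ry":0,"rz":0,"claw":1},{"dx":-0.09,"dy":-0.4,"dz":0,"rx":0,"ry":0,"rz":0,"claw":1},{"dx":-0.08,"dy":-0.35,"dz":0,"rx":0,"ry":0,"rz":0,"claw":1},{"dx":-0.05,"dy":-0.25,"dz":0,"rx":0,"ry":0,"rz":0,"claw":1},{"dx":-0.03,"dy":-0.1,"dz":0,"rx":0,"ry":0,"rz":-0.08,"claw":1},{"dx":0,"dy":0,"dz":0,"rx":0,"ry":0,"rz":-0.09,"claw":1},{"dx":0,"dy":0,"dz":0,"rx":0,"ry":0,"rz":-0.09,"claw":1},{"dx":0,"dy":0,"dz":0,"rx":0,"ry":0,"rz":-0.087,"claw":1},{"dx":0,"dy":0,"dz":0,"rx":0,"ry":0,"rz":0,"claw":1}])

```text
time_s: 15.9
ee_pos: [0.5457, 0.2918, 0.1998]
eef_rot: [3.141, 0.003, 0.3]
force: [-0.8, -0.7, -3.0]
grip_width: 0.0397
grip_force: 35.0
```

Run:
```python
from h import *
o=telemetry.get_obs(); goto(o,.5514,.2906,.0893,17.0)
p=viewer.camera("wrist"); W=wcloud(p,o); print(fit(W,(.45,.65,.2,.37),(.212,.24)))
# in tool frame: scanner top outline + tilt
R=Ro.from_euler("xyz",o["eef_rot"]); T=R.inv().apply((W-o["ee_pos"]).reshape(-1,3))
m=(abs(T[:,0])<.06)&(abs(T[:,1])<.03)&(abs(T[:,2]+.02)<.006); Q=T[m]
print(len(Q),np.percentile(Q,[1,50,99],axis=0).round(4)); A=np.c_[Q[:,:2],np.ones(len(Q))]; print("tilt",np.linalg.lstsq(A,Q[:,2],rcond=None)[0].round(4))
p=viewer.camera("scene"); W=cloud(p); print("case scene",fit(W,(.36,.68,.18,.37),(.022,.045))); print("knob",fit(W,(.40,.5,.24,.28),(.06,.085)))
```

```text
shift [0.054 0.028 1.104] turn [0.    0.002 0.002] | pose [0.5457 0.2918 0.1998] [1.7998e+02 1.5000e-01 1.7160e+01] F [-0.8 -0.7 -3. ] w 0.0397 t 15.9
(9997, array([544.6, 292.6]), array([89.5, 64.2]), 16.5, np.float64(0.2199))
8945 [[-0.0439 -0.0245 -0.0241]
 [ 0.0114 -0.0007 -0.0201]
 [ 0.0432  0.0244 -0.016 ]]
tilt [ 0.0088 -0.0005 -0.0201]
case scene (1346, array([509. , 275.7]), array([190.6,  80.3]), 16.9, np.float64(0.0305))
knob (0, array([0., 0.]), array([0., 0.]), 0.0, np.float64(nan))
  return _methods._mean(a, axis=axis, dtype=dtype,
  ret = ret.dtype.type(ret / rcount)
```

Call:
step_arm(plan=[{"dx":0.054,"dy":0.028,"dz":0,"rx":0,"ry":0,"rz":0.002,"claw":1},{"dx":0,"dy":0,"dz":0.2,"rx":0,"ry":0,"rz":0,"claw":1},{"dx":0,"dy":0,"dz":0.25,"rx":0,"ry":0,"rz":0,"claw":1},{"dx":0,"dy":0,"dz":0.2,"rx":0,"ry":0,"rz":0,"claw":1},{"dx":0,"dy":0,"dz":0.15,"rx":0,"ry":0,"rz":0,"claw":1},{"dx":0,"dy":0,"dz":0.1,"rx":0,"ry":0,"rz":0,"claw":1},{"dx":0,"dy":0,"dz":0.05,"rx":0,"ry":0,"rz":0,"claw":1},{"dx":0,"dy":0,"dz":0,"rx":0,"ry":0,"rz":0,"claw":1},{"dx":0,"dy":0,"dz":0,"rx":0,"ry":0,"rz":0,"claw":1}])

```text
time_s: 16.9
ee_pos: [0.5525, 0.2911, 0.1073]
eef_rot: [-3.141, -0.001, 0.294]
force: [-0.4, 0.0, -1.8]
grip_width: 0.0399
grip_force: 35.0
```

Run:
```python
from h import *
o=telemetry.get_obs(); goto(o,.5514,.2906,.0889,17.0)
o=telemetry.get_obs(); p=viewer.camera("wrist"); goto(telemetry.get_obs(),.5514,.2906,.0889,17.0)
W=wcloud(p,o); R=Ro.from_euler("xyz",o["eef_rot"]); T=R.inv().apply((W-o["ee_pos"]).reshape(-1,3)).reshape(W.shape)
m=(abs(T[...,0])<.06)&(abs(T[...,1])<.03)&(abs(T[...,2]+.02)<.006)
print("scanner tool x",np.percentile(T[m],[.2,99.8],axis=0).round(4))
# case in tool frame (both by the same camera)
for zr in((.026,.045),): print("case wrist",fit(W,(.36,.7,.18,.4),zr))
```

```text
shift [-0.012  0.001  0.184] turn [-0.    -0.001 -0.002] | pose [0.5525 0.2911 0.1073] [-1.7999e+02 -7.0000e-02  1.6840e+01] F [-0.4  0.  -1.8] w 0.0399 t 16.9
shift [-0.013  0.001  0.185] turn [-0.    -0.001 -0.002] | pose [0.5526 0.2911 0.1074] [-1.7999e+02 -8.0000e-02  1.6840e+01] F [ 0.2  0.3 -3.4] w 0.0398 t 16.95
scanner tool x [[-0.0452 -0.0289 -0.0256]
 [ 0.0434  0.0287 -0.0145]]
case wrist (3444, array([507.6, 278.4]), array([188.7,  80.1]), 16.9, np.float64(0.0325))
```

Call:
step_arm(plan=[{"dx":-0.01,"dy":0,"dz":0.08,"rx":0,"ry":0,"rz":-0.001,"claw":1},{"dx":0,"dy":0,"dz":0.07,"rx":0,"ry":0,"rz":0,"claw":1},{"dx":0,"dy":0,"dz":0.035,"rx":0,"ry":0,"rz":0,"claw":1},{"dx":0,"dy":0,"dz":0,"rx":0,"ry":0,"rz":0,"claw":1},{"dx":0,"dy":0,"dz":0,"rx":0,"ry":0,"rz":0,"claw":1},{"dx":0,"dy":0,"dz":0,"rx":0,"ry":0,"rz":0,"claw":1},{"dx":0,"dy":0,"dz":0,"rx":0,"ry":0,"rz":0,"claw":1}])

```text
time_s: 17.65
ee_pos: [0.5513, 0.2907, 0.0882]
eef_rot: [-3.142, -0.0, 0.296]
force: [0.4, -0.3, -2.8]
grip_width: 0.0397
grip_force: 35.0
```

Run:
```python
from h import *
o=telemetry.get_obs(); goto(o,.5514,.2906,.0889,17.0); print(o["joint_vel"].round(3))
p=viewer.camera("scene"); cv2.imwrite("pics/s2.png",cv2.resize(p["img"][80:340,130:400,::-1],None,fx=2.2,fy=2.2,interpolation=3))
W=cloud(p); print(fit(W,(.36,.68,.18,.37),(.022,.04)))
```

```text
shift [ 0.001  0.001 -0.007] turn [-0.    -0.    -0.001] | pose [0.5513 0.2907 0.0882] [-1.800e+02 -3.000e-02  1.694e+01] F [ 0.4 -0.3 -2.8] w 0.0397 t 17.65
[-0.001 -0.001  0.002 -0.001 -0.001  0.001]
(564, array([533.5, 283.4]), array([139.9,  80.2]), 16.7, np.float64(0.0302))
```

View pics/s2.png

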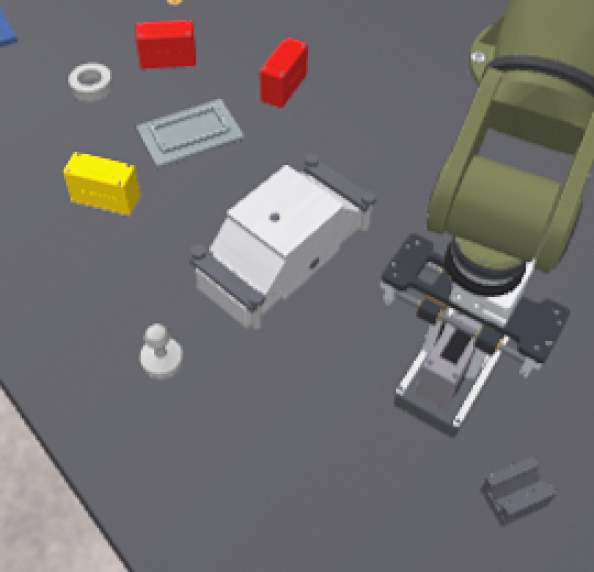

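The view shows the scanner held over the far end of the standard at crop (445,370), aligned with the rails. The dock is empty, and the ball, ring, V-block and part have not moved. The force reading is the scanner's weight only, and the arm is still.

```bash
python3 -c "
from station import hand_in
print(hand_in())"
```

```text
the job is handed in; nothing more can be done
None
```

I handed the job in with the shutter open at its stop and the scanner held still, centred and aligned about 15 mm above the ceramic plate; the other gauges and the part were not touched.

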